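# Close the electromagnet with the long steel plate

### The arm

A 6-joint arm with a two-finger parallel gripper is mounted at the origin on the work surface. World frame = base frame: x ahead of the robot, y to its left, z up, the work surface at z = 0. Lengths are in m, angles in rad, forces in N, time in s.
With the tool pointing down it reaches from about 0.35 to 0.975 m from the base axis. Payload 4.9 kg.
Tool frame: the origin (TCP) lies at the very end of the fingers, on their centre line; the grasp point (between the pads) lies manip.grip_point_offset behind it (manip.grip_point_offset is the distance from the TCP to the grasp point, in m); z points along the fingers, y is the direction in which the jaws open and shut (so a half turn about z gives the same grasp; the last joint's range is limited). The gripper opens to 85 mm and grips with 20 to 120 N. Pads are 22 mm wide; open, the fingers measure 114 mm over their backs; the gripper's body (76 mm by 85 mm) begins 54 mm behind the grasp point. The pads swing forward as they close: fully open they stand 13 mm farther back than shut.
Start: joints at [-1.449, 0.053, 1.613, -0, 1.476, -0.119], TCP at [0.149, -0.607, 0.231] pointing down, gripper open.
Joint ranges: [-3.01, 3.01], [-1.01, 2.22], [0.06, 2.58], [-1.02, 4.17], [0.09, 2.62], [-3.14, 3.14]. Speed limits (rad/s): [2.57, 2.57, 3.14, 3.14, 3.14, 3.14].

### API

Orientations are given as a unit quaternion [w, x, y, z].
In Python, from plant import status, grab_frame, camera_params, ticket, boxes_of, outline_of, manip gives the robot as it stands. The module is installed in compiled form; this text tells all that it offers.
- The arm moves only by the tool play_rows, never from a script. Its argument "deltas" is a list of rows, each a list of 2 entries, a list of its own where there are three numbers: the shift along the world's x, y, z in m, then the turn about the world's z in rad. A call has 1 to 5 rows; each row is the pose to reach, as a shift and turn from the pose commanded when the call began; what a row does not reach only later rows make up. A row lasts 1/8 s, in which the tool goes at most 62.5 mm and 10.7 degrees, less where a joint would pass 70% of its speed; a pose out of reach is approached as far as the arm can. A call with a gripper value outside its range is refused whole. "grip" is the opening, from -1 (shut) to 1 (fully open), set as the call begins (left out, the last holds). The fingers move at their own pace and stop on an object; the grip force is fixed at half the most. Time passes only in rows, so rows that repeat a pose let the fingers close. It gives the time, the measured TCP pose, the force and the opening at its end, in the units of the state.
- status.state(): the state, without advancing time (a new reading comes with each control period).
- grab_frame(name): name is "scene" or "top"; returns (picture, depth): 480x640x3 uint8, blue, green, red; 480x640 float32, m along the optical axis (not along the pixel's ray), 0 where there is no reading.
- camera_params(name): a dict with "mtx" (3x3 intrinsics, pixels), "distortion" ([k1, k2, p1, p2, k3] as OpenCV has them; the pictures are not rectified), "world_from_camera" (4x4, takes a point from camera to world coordinates). Camera axes: x right, y up, looking along -z (the intrinsics and any distortion apply to the point x, -y, -z); pixel columns grow to the right and rows downward; lengths in m; the calibration is good to about 2 mm. A picture is of the moment at which its call begins. camera_params takes no time and is no camera call.
- ticket.job_done(): hands the job in, once; it reports no verdict.
Trained networks look in the newest picture that a camera, given by its name, has taken for a name from the list of things; names that differ only in an ending like _2 or _b are one class to them, and where a whole thing is asked for, a point or a joint stands for the part that bears it (a point fixed in the world has none). Each returns a list of dicts, best first, with "confidence" (0 to 1); they miss things now and then, are a little off and sometimes report something else, mostly with a low value. They report only what shows in the picture. A call takes as long as a camera call.
- boxes_of(camera, name): "box" ([left, top, right, bottom] in pixels, round what is visible of it).
- outline_of(camera, name): "region" (480x640 bool, what is visible of it) and "box" ([left, top, right, bottom] in pixels, round what is visible of it).
The state is a dict: "time": time; "joint_pos": joint angles; "joint_vel": joint speeds; "joint_efforts": joint torques, N m; "tool_pos": TCP position; "tool_rot": TCP orientation; "contact_force": force on the tool from outside, world axes, zero at the start; "ft_torque": the same for the moment, N m; "gripper_width": opening from 0.0 (shut) to 1.0 (fully open).
Only numpy, scipy, OpenCV 4.12 (cv2) and the standard library are available. Lean on these libraries where they do the work, as an engineer would, in place of code of your own. Each camera call takes 0.05 s, during which the arm holds its last target.

### The job

Close the magnetic circuit of the school electromagnet with the longest of the three thin steel plates in the tray. The plates lie too snugly in their lanes to be gripped there, so press on the long one and slide it part way out over the tray's open edge so that it overhangs and can be gripped, then lift it clear without letting it fall. Set it down gently, flat, centred and in line across the two upright iron poles, let go, and leave the other two plates, the wire spool and the screwdriver where they are.

Things in the scene. Friction and masses are not known exactly. Their poses are not given: they have to be found in the camera images.
- yoke: longest plate, plain steel, 120 x 40 x 3 mm, 0.09 to 0.14 kg; origin at the centre of its underside, x along its length, z up. Starts flat in any one of the three lanes, x parallel to the tray's x within 0.02 rad, back end 2 to 12 mm from the back wall, front end 8 to 18 mm inside the open edge. It slides easily on the lane; a fingertip pressed on it with 5 to 20 N drags it, perhaps slipping.
- plate_mid: a bystander plate of the same steel, 90 x 40 x 3 mm, origin at the centre of its underside, x along its length; lies in another lane and stays there
- plate_small: a bystander plate of the same steel, 60 x 40 x 3 mm, origin at the centre of its underside, x along its length; lies in another lane and stays there
- tray: fixed black plastic tray with red lane floors, 148 x 155 mm (x by y), origin on the table. Three straight lanes, 45 mm wide, run along its x, centred at y = -50, 0 and +50 mm, from x = -70 mm (open front edge, roughly facing the robot) to x = +70 mm (back wall, 14 mm high). Lane floor 45 mm above the table; the 5 mm thick rails beside the lanes stand 8 mm above the floor.
- tray_edge (a point): point on the lane floor's open front edge, at the middle lane: tray x = -70 mm, y = 0, 45 mm above the table; axes as the tray's (x points from the edge into the lanes). The edge has no lip; in front of it is free space down to the table.
- core: fixed electromagnet: wooden foot 150 x 90 x 18 mm, dark iron U-core with two upright poles, 28 x 28 mm each, centred at x = -32 and +32 mm, flat tops 120 mm above the table. Each pole carries a copper coil between green flanges 60 mm across, the upper one 32 mm below the pole top. Origin on the table under the middle, x along the line through the poles, roughly away from the robot.
- core_top (a point): point midway between the two poles, level with their flat tops, 120 mm above the table; axes as the core's. The underside centre of the long plate belongs here, its length along this x (either way round).
- spool: bystander: loose spool of copper wire with green end discs, 60 mm across, 38 mm tall, standing; origin under its centre
- driver: bystander: loose screwdriver lying flat, 170 mm long, handle towards its -x; origin at the middle, on the table

How it is judged:
On the way, in this order (a step that is already met when the one before it is completed fails the run):
1. the long plate lies flat in the tray with its front end at least 15 mm out over the open edge (x of yoke in the frame of tray_edge between -0.02 and 0.045 m and z of yoke in the frame of tray_edge below 0.003 m and angle between yoke's own z axis and vertical below 0.06 rad), for 0.1 s.
2. the long plate is lifted clear of the tray (z of yoke in the frame of tray_edge above 0.02 m and contact force between yoke and tray below 0.01 N), for 0.1 s.
At the end, for the whole second after the job is handed in: The long plate lies at rest and released on both pole tops, flat (within 0.05 rad), its centre within 10 mm of the midpoint between the poles, its underside within 3 mm of their height, and its length within 0.12 rad of the line through the poles (horizontal distance between yoke and core_top below 0.01 m and z of yoke in the frame of core_top between -0.003 and 0.003 m and angle between the x axis of yoke and the x axis of core_top, either way round below 0.12 rad and angle between yoke's own z axis and vertical below 0.05 rad and linear speed of yoke below 0.01 m/s and contact force between yoke and the fingers below 0.01 N); the robot touches nothing.
It fails at once if the long plate falls (its origin below 30 mm above the table) (height (world z) of yoke below 0.03 m).
It fails at once if the long plate is dropped onto the electromagnet (moving faster than 0.45 m/s within 15 mm above the poles) (horizontal distance between yoke and core_top below 0.03 m and z of yoke in the frame of core_top below 0.015 m and linear speed of yoke above 0.45 m/s).
It fails at once if one of the two shorter plates is moved more than 10 mm (distance of any of plate_mid, plate_small from where it was at the start of the episode above 0.01 m).
It fails at once if the spool or the screwdriver is moved more than 20 mm (distance of any of spool, driver from where it was at the start of the episode above 0.02 m).
It also fails if it takes over 58 s, if anything falls off the work surface, if the arm or the gripper's body presses on something with over 40 N, if the wrist force passes 120 N, or if a joint passes its speed limit or range.

## Working session

There is one attempt and no reset: what is moved stays moved. The work goes in short steps, Python scripts to look and compute and a tool call to move; the robot and the scene stay as the last step left them, time stands still between calls to the robot, and variables do not carry over. Pictures are saved under pics/ and viewed, and the job is handed in when it is done.

Besides the shell and the picture viewer there is one more tool, called after "Request:" by a JSON object that holds its "fn" and its "kwargs", one argument or row to a line. play_rows: Moves the arm, as the interface text tells. Its arguments: {"type":"object","properties":{"deltas":{"type":"array"},"grip":{"type":"number"}},"required":["deltas"]}

```bash
mkdir -p pics; python3 - <<'E'
from plant import status, grab_frame, camera_params, manip
import cv2,numpy as np
print(status.state()); print(manip.grip_point_offset)
for n in("scene","top"):
    p,d=grab_frame(n); cv2.imwrite(f"pics/{n}0.png",p); np.savez(f"{n}0.npz",p=p,d=d)
    c=camera_params(n); print(n,c)
E
```

```text
{'time': 0.0, 'joint_pos': array([-1.44901046e+00,  5.33379005e-02,  1.61426046e+00,  1.94044776e-05,
        1.47603180e+00, -1.18995415e-01]), 'joint_vel': array([-0.00093358,  0.00151529,  0.00077055,  0.00031162, -0.0017127 ,
       -0.00122302]), 'joint_efforts': array([ 2.19489098e-04, -3.93679404e+01, -3.70177746e+01, -9.34516106e-05,
        7.15691902e-03,  6.62242996e-06]), 'tool_pos': array([ 0.14897142, -0.60635146,  0.23009482]), 'tool_rot': array([-1.01876969e-03,  9.92761392e-01,  1.20099045e-01,  8.23636253e-06]), 'contact_force': array([ 0.52246901, -0.25140693, -0.2667347 ]), 'ft_torque': array([ 0.01943182, -0.00211535,  0.00068891]), 'gripper_width': 1.0011132522714064}
0.0187
scene {'mtx': array([[463.67966631,   0.        , 318.07403383],
       [  0.        , 463.67966631, 238.16543005],
       [  0.        ,   0.        ,   1.        ]]), 'distortion': array([0.02788018, 0.        , 0.        , 0.        , 0.        ]), 'world_from_camera': array([[-0.42191339, -0.76300105,  0.48971267,  0.91378482],
       [ 0.90663473, -0.35602267,  0.22640963,  0.12451155],
       [ 0.00159803,  0.53951577,  0.84197398,  0.65030716],
       [ 0.        ,  0.        ,  0.        ,  1.        ]])}
top {'mtx': array([[465.86281626,   0.        , 322.49370069],
       [  0.        , 465.86281626, 237.91962722],
       [  0.        ,   0.        ,   1.        ]]), 'distortion': array([-0.10370045,  0.        ,  0.        ,  0.        ,  0.        ]), 'world_from_camera': array([[ 0.01444445,  0.99593522, -0.08890664,  0.52163665],
       [-0.99976957,  0.01579752,  0.01453423, -0.00122979],
       [ 0.01587965,  0.08867622,  0.99593392,  0.80345899],
       [ 0.        ,  0.        ,  0.        ,  1.        ]])}
```

View pics/scene0.png

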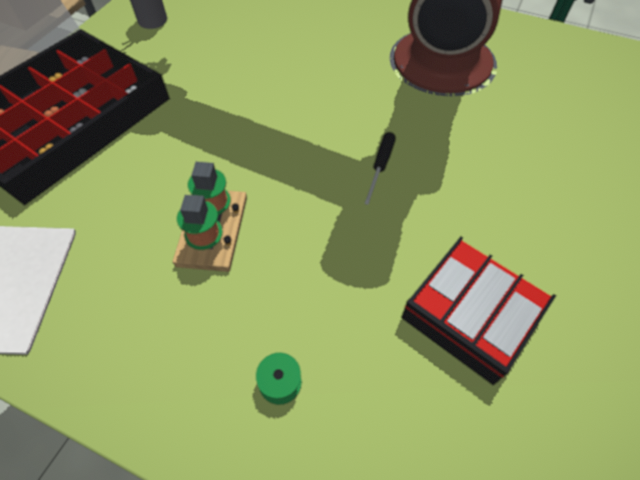

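View pics/top0.png

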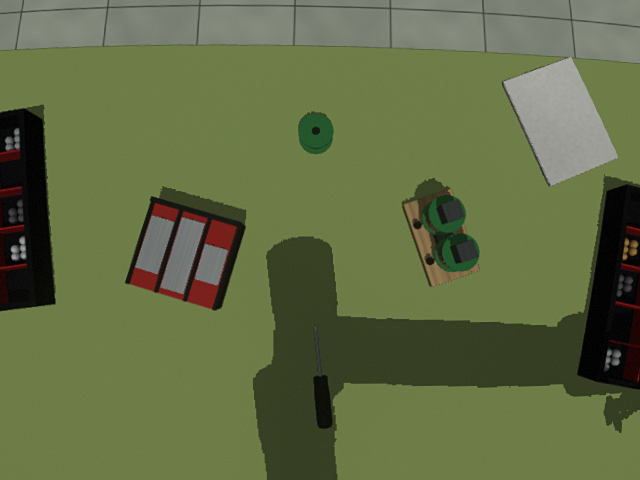

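The top view shows the tray at about (185,252) with three plates; the middle one at (185,253) looks longest. The core is at (440,235), the spool at (316,132) and the driver at (320,375). Next I'll measure positions.

```bash
cat > h.py <<'E'
import numpy as np,cv2
from plant import *
def cloud(n,d):
    c=camera_params(n); v,u=np.mgrid[0:480,0:640]
    q=cv2.undistortPoints(np.stack([u.ravel(),v.ravel()],1).astype(np.float64)[:,None],c["mtx"],c["distortion"]).reshape(-1,2)
    z=d.ravel().astype(float); P=np.stack([q[:,0]*z,-q[:,1]*z,-z],1)
    T=c["world_from_camera"]; return (P@T[:3,:3].T+T[:3,3]).reshape(480,640,3)
def rect(xy):
    (c,s,a)=cv2.minAreaRect((xy*1000).astype(np.float32)); b=cv2.boxPoints((c,s,a))/1000
    e=b[1]-b[0];f=b[2]-b[1]; l=e if np.hypot(*e)>np.hypot(*f) else f
    return np.array(c)/1000,np.array(s),np.arctan2(l[1],l[0])
E
python3 - <<'E'
from h import *
for n in("top","scene"):
    p,d=(lambda z:(z["p"],z["d"]))(np.load(n+"0.npz")); W=cloud(n,d)
    grab_frame(n)
    for k in("yoke","plate_mid","plate_small","tray","core","spool","driver"):
        for r in outline_of(n,k)[:3]:
            m=r["region"]&(d>0); 
            if m.sum()<20: continue
            m2=cv2.erode(m.astype(np.uint8),np.ones((3,3)))>0
            q=W[m]; zz=W[m2][:,2] if m2.sum() else q[:,2]
            c,s,a=rect(q[:,:2]); print(n,k,round(r["confidence"],2),r["box"],m.sum(),"c",c.round(4),"s",s.round(0),"a",round(a,3),"z",np.percentile(zz,[5,50,95]).round(4))
E
```

```text
top yoke 0.84 [164.1, 220.1, 205.7, 292.7] 1658 c [0.5578 0.2176] s [ 42. 118.] a -0.273 z [0.0462 0.0484 0.0506]
top plate_mid 0.61 [132.1, 214.2, 173.7, 271.4] 1249 c [0.5736 0.2642] s [42. 90.] a -0.282 z [0.0463 0.0484 0.0505]
top plate_small 0.96 [194.9, 242.2, 225.8, 286.4] 967 c [0.5441 0.1682] s [46. 64.] a -0.236 z [0.0464 0.0486 0.0506]
top plate_small 0.56 [125.6, 193.5, 247.1, 309.9] 4792 c [0.5646 0.2221] s [176. 152.] a 1.281 z [0.0396 0.0464 0.0591]
top tray 0.7 [125.6, 195.9, 244.2, 308.2] 5186 c [0.5627 0.2246] s [177. 160.] a 1.307 z [0.0397 0.0465 0.059 ]
top core 0.7 [160.7, 216.2, 208.7, 296.0] 1861 c [0.5568 0.2151] s [ 47. 122.] a -0.296 z [0.0462 0.0484 0.0506]
top core 0.57 [399.3, 191.6, 478.1, 287.9] 4920 c [ 0.6004 -0.2248] s [155. 111.] a 0.341 z [0.0163 0.053  0.1206]
top spool 0.7 [296.1, 112.7, 333.1, 152.4] 1141 c [7.726e-01 4.000e-04] s [60. 64.] a -1.388 z [0.003  0.0378 0.0402]
top driver 0.74 [313.1, 327.7, 331.3, 430.2] 955 c [ 0.3596 -0.0099] s [169.  27.] a 0.139 z [0.0164 0.0239 0.0273]
scene yoke 0.58 [451.0, 262.8, 516.2, 338.9] 2226 c [0.5571 0.216 ] s [ 42. 125.] a -0.271 z [0.0467 0.0484 0.05  ]
scene plate_mid 0.69 [485.1, 293.0, 543.4, 355.7] 1768 c [0.5754 0.2625] s [40. 91.] a -0.287 z [0.0468 0.0485 0.0503]
scene plate_small 0.9 [432.1, 260.5, 471.3, 300.8] 986 c [0.5431 0.1683] s [40. 64.] a -0.256 z [0.0468 0.0483 0.0499]
scene tray 0.89 [405.5, 236.3, 553.8, 385.4] 6595 c [0.5462 0.2183] s [154. 183.] a -0.263 z [0.0169 0.0459 0.0596]
scene core 0.66 [171.9, 162.0, 247.5, 272.9] 5696 c [ 0.5639 -0.2333] s [234. 107.] a 0.421 z [0.0162 0.0507 0.1205]
scene driver 0.83 [366.1, 129.4, 396.2, 200.3] 665 c [ 0.3512 -0.012 ] s [189.  28.] a 0.142 z [0.0149 0.0236 0.027 ]
```

```bash
python3 - <<'E'
from h import *
from scipy.ndimage import label
for n in("top","scene"):
    z=np.load(n+"0.npz"); p,d=z["p"],z["d"]; W=cloud(n,d); ok=d>0
    # poles
    m=ok&(abs(W[...,2]-.12)<.004)&(np.hypot(W[...,0]-.6,W[...,1]+.225)<.1)
    L,k=label(m); cs=[]
    for i in range(1,k+1):
        q=W[L==i]
        if len(q)<50: continue
        c,s,a=rect(q[:,:2]); cs.append(q.mean(0)); print(n,"pole",len(q),c.round(4),q.mean(0).round(4),s.round(1),round(a,3))
    if len(cs)==2:
        e=cs[0]-cs[1]; e*=np.sign(e[0]); print(" mid",((cs[0]+cs[1])/2).round(4),np.hypot(*e[:2]).round(4),np.arctan2(e[1],e[0]).round(4))
    # foot
    m=ok&(abs(W[...,2]-.018)<.003)&(np.hypot(W[...,0]-.6,W[...,1]+.225)<.12)
    c,s,a=rect(W[m][:,:2]); print(" foot",c.round(4),s,a)
    # tray: everything above 0.038 near; use pictures rails etc
    m=ok&(W[...,2]>.0425)&(W[...,2]<.065)&(np.hypot(W[...,0]-.56,W[...,1]-.217)<.13)
    c,s,a=rect(W[m][:,:2]); print(" tray>42.5",c.round(4),s,a)
    m=ok&(abs(W[...,2]-.059)<.003)&(np.hypot(W[...,0]-.56,W[...,1]-.217)<.13)
    c,s,a=rect(W[m][:,:2]); print(" wall",c.round(4),s,a)
    # yoke mask by colour within tray: gray
    f=p.astype(int); sat=f.max(2)-f.min(2)
    m=ok&(abs(W[...,2]-.048)<.004)&(sat<40)&(f.max(2)>70)&(np.hypot(W[...,0]-.56,W[...,1]-.217)<.13)
    L,k=label(m)
    for i in range(1,k+1):
        q=W[L==i]
        if len(q)>200:
            c,s,a=rect(q[:,:2]); print(" plate",c.round(4),s.round(1),round(a,4))
    m=ok&(f[...,2]>110)&(sat>80)&(np.hypot(W[...,0]-.56,W[...,1]-.217)<.13)&(abs(W[...,2]-.045)<.003)
    c,s,a=rect(W[m][:,:2]); print(" red",c.round(4),s,a)
E
```

```text
top pole 366 [ 0.627  -0.2062] [ 0.6268 -0.2057  0.1199] [28.2 29.6] -1.23
top pole 356 [ 0.5676 -0.2269] [ 0.5674 -0.2266  0.12  ] [28.3 28. ] 0.345
 mid [ 0.5971 -0.2162  0.1199] 0.0629 0.3374
 foot [ 0.5973 -0.2163] [149.75149536  90.74638367] 0.32608014
 tray>42.5 [0.5611 0.2151] [157.80537415 149.27407837] 1.3086823
 wall [0.5625 0.2139] [154.51850891 146.59060669] 1.314352
 plate [0.5751 0.2641] [43.  90.8] -0.2786
 plate [0.558  0.2168] [ 42.5 120.9] -0.26
 plate [0.5438 0.1684] [42.  60.4] -0.2273
 red [0.5574 0.2162] [142.42147827 138.73410034] 1.3037062
scene pole 335 [ 0.5679 -0.2272] [ 0.5685 -0.2266  0.1204] [30.2 28.7] 0.355
scene pole 359 [ 0.628  -0.2062] [ 0.6289 -0.2055  0.1201] [30.1 28.5] 0.369
 mid [ 0.5987 -0.2161  0.1202] 0.0639 0.3371
 foot [ 0.5978 -0.216 ] [151.19995117  91.39511871] 0.32592064
 tray>42.5 [0.5617 0.2142] [155.10684204 150.93571472] 1.3106236
 wall [0.5688 0.2118] [154.75509644 136.71748352] 1.3164426
 plate [0.5439 0.1686] [41.7 62.5] -0.2475
 plate [0.5577 0.216 ] [ 40.8 123.8] -0.2606
 plate [0.5759 0.2629] [40.6 91.1] -0.2793
 red [0.5547 0.2163] [144.73118591 135.10031128] 1.3044474
```

Tray: yaw about -0.262, origin about (0.557,0.216). Yoke: (0.558,0.2166), about 70 mm from the edge, so about 10 mm inside it, which fits the given range. Core midpoint: (0.5975,-0.216), yaw about 0.33. I'll move above the plate with the fingers shut.

Request:
{"fn": "play_rows", "kwargs": {
  "deltas": [
    [[0.433, 0.817, -0.06], -0.503],
    [[0.433, 0.817, -0.06], -0.503],
    [[0.433, 0.817, -0.06], -0.503],
    [[0.433, 0.817, -0.06], -0.503],
    [[0.433, 0.817, -0.06], -0.503]
  ],
  "grip": -1
}}

```text
time: 1.52
tool_pos: [0.2957, -0.3297, 0.2111]
tool_rot: [0.0, 0.991, -0.131, 0.0]
contact_force: [1.9, -0.2, 0.8]
gripper_width: -0.0
```

Request:
{"fn": "play_rows", "kwargs": {
  "deltas": [
    [[0.286, 0.54, -0.04], 0],
    [[0.286, 0.54, -0.04], 0],
    [[0.286, 0.54, -0.04], 0],
    [[0.286, 0.54, -0.04], 0],
    [[0.286, 0.54, -0.04], 0]
  ]
}}

```text
time: 2.15
tool_pos: [0.4418, -0.0539, 0.1911]
tool_rot: [0.0, 0.991, -0.131, 0.001]
contact_force: [1.1, -1.4, -0.8]
gripper_width: 0.001
```

Request:
{"fn": "play_rows", "kwargs": {
  "deltas": [
    [[0.144, 0.27, -0.04], 0],
    [[0.144, 0.27, -0.04], 0],
    [[0.144, 0.27, -0.04], 0],
    [[0.144, 0.27, -0.04], 0],
    [[0.144, 0.27, -0.04], 0]
  ]
}}

```text
time: 2.78
tool_pos: [0.5858, 0.2164, 0.1505]
tool_rot: [-0.0, 0.991, -0.13, 0.0]
contact_force: [1.1, -0.9, 0.6]
gripper_width: 0.0
```

Request:
{"fn": "play_rows", "kwargs": {
  "deltas": [
    [[-0.004, -0.006, -0.05], 0],
    [[-0.004, -0.006, -0.09], 0],
    [[-0.004, -0.006, -0.096], 0],
    [[-0.004, -0.006, -0.096], 0]
  ]
}}

```text
time: 3.28
tool_pos: [0.5815, 0.2082, 0.0555]
tool_rot: [-0.0, 0.991, -0.131, 0.0]
contact_force: [-0.1, 0.7, 1.1]
gripper_width: 0.002
```

```bash
python3 - <<'E'
from h import *
s=status.state(); print(s["time"],s["tool_pos"],s["tool_rot"],s["contact_force"])
p,d=grab_frame("scene"); cv2.imwrite("pics/s1.png",cv2.resize(p[200:420,370:600],None,fx=3,fy=2.7))
E
```

```text
3.275 [0.58154644 0.20821129 0.05548994] [-1.62994472e-04  9.91408201e-01 -1.30803690e-01  3.83429228e-04] [-0.10501304  0.6692233   1.10894216]
```

View pics/s1.png

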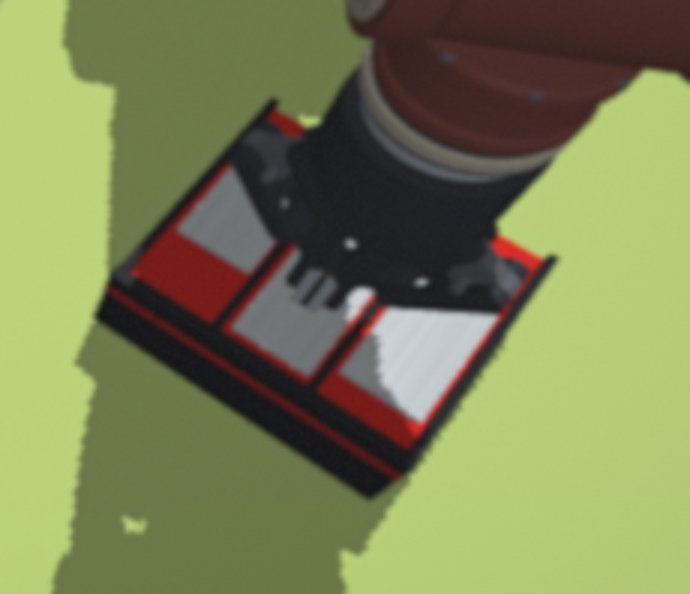

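The fingers are over the middle lane (crop ~320,290). Lowering to contact.

Request:
{"fn": "play_rows", "kwargs": {
  "deltas": [
    [[0, 0.0015, -0.004], 0],
    [[0, 0.0015, -0.007], 0],
    [[0, 0.0015, -0.008], 0],
    [[0, 0.0015, -0.008], 0]
  ]
}}

```text
time: 3.82
tool_pos: [0.5817, 0.2098, 0.0481]
tool_rot: [-0.0, 0.991, -0.131, 0.001]
contact_force: [-2.3, -1.0, 4.2]
gripper_width: -0.0
```

Request:
{"fn": "play_rows", "kwargs": {
  "deltas": [
    [[0, 0, -0.0008], 0],
    [[0, 0, -0.0008], 0]
  ]
}}

```text
time: 4.08
tool_pos: [0.5818, 0.2099, 0.0481]
tool_rot: [-0.0, 0.991, -0.131, 0.001]
contact_force: [-3.7, -0.5, 8.9]
gripper_width: -0.002
```

Request:
{"fn": "play_rows", "kwargs": {
  "deltas": [
    [[0, 0, -0.0007], 0],
    [[-0.0058, 0.0016, -0.0007], 0],
    [[-0.0135, 0.0036, -0.0007], 0],
    [[-0.0212, 0.0057, -0.0007], 0],
    [[-0.029, 0.0078, -0.0007], 0]
  ]
}}

```text
time: 4.7
tool_pos: [0.5548, 0.2178, 0.048]
tool_rot: [-0.001, 0.991, -0.131, 0.003]
contact_force: [2.3, -0.5, 6.0]
gripper_width: 0.006
```

```bash
python3 - <<'E'
from h import *
s=status.state(); print(s["time"],s["tool_pos"],s["contact_force"])
p,d=grab_frame("scene"); cv2.imwrite("pics/s2.png",cv2.resize(p[200:420,370:600],None,fx=3,fy=2.7))
p,d=grab_frame("top"); cv2.imwrite("pics/t2.png",cv2.resize(p[180:330,100:270],None,fx=4,fy=4))
E
```

```text
4.7 [0.5547715  0.21782244 0.04804566] [ 2.26423102 -0.454533    5.97060575]
```

View pics/s2.png

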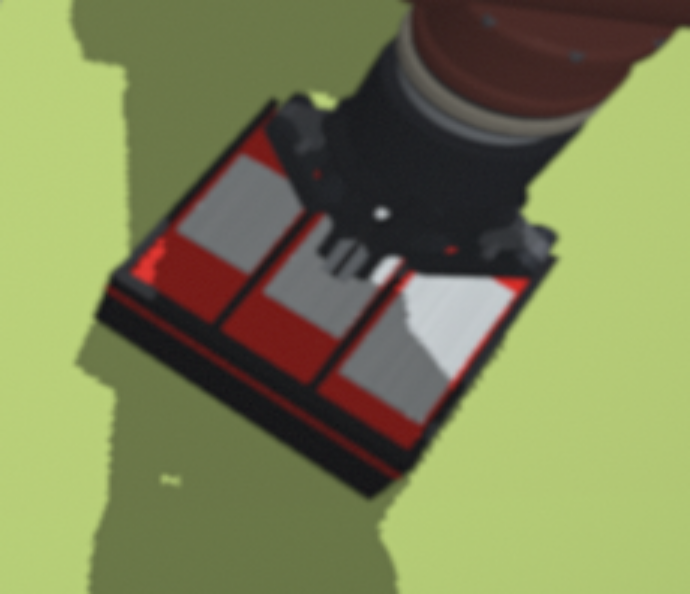

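View pics/t2.png

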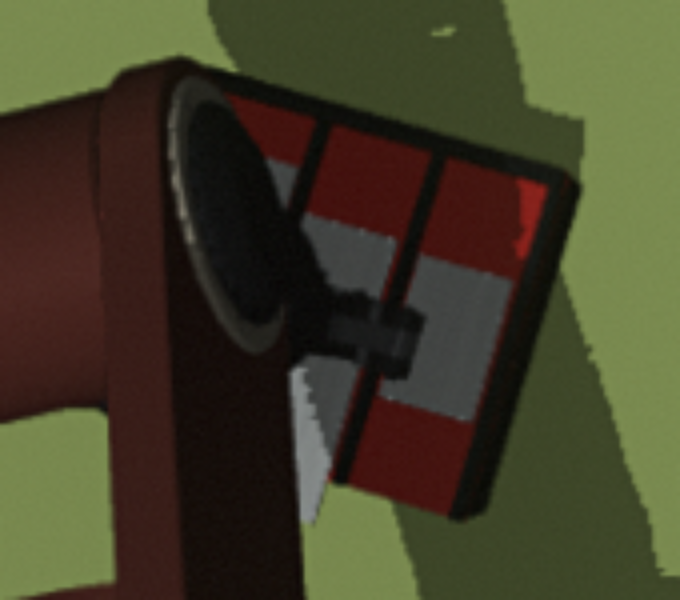

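The plate follows: its back end is now at about (310,320) in the scene crop, and the front shows beyond the edge in the top view. Continuing the slide.

Request:
{"fn": "play_rows", "kwargs": {
  "deltas": [
    [[-0.0077, 0.0021, 0], 0],
    [[-0.0154, 0.0042, 0], 0],
    [[-0.0222, 0.006, 0], 0],
    [[-0.0251, 0.0067, 0], 0],
    [[-0.0251, 0.0067, 0], 0]
  ]
}}

```text
time: 5.42
tool_pos: [0.5294, 0.2247, 0.048]
tool_rot: [-0.001, 0.991, -0.131, 0.003]
contact_force: [0.9, -0.5, 7.5]
gripper_width: 0.001
```

```bash
cat > y.py <<'E'
from h import *
from scipy.ndimage import label
def yk(tag):
    for n in("scene","top"):
        p,d=grab_frame(n); W=cloud(n,d); f=p.astype(int); sat=f.max(2)-f.min(2)
        cv2.imwrite(f"pics/{n}_{tag}.png",p)
        m=(d>0)&(abs(W[...,2]-.048)<.004)&(sat<40)&(f.max(2)>60)&(np.hypot(W[...,0]-.54,W[...,1]-.217)<.15)
        L,k=label(m)
        for i in range(1,k+1):
            q=W[L==i][:,:2]
            if len(q)>100:
                u=np.array([.966,-.259]);v=np.array([.259,.966]); r=q-[.5574,.2159]
                x=r@u;y=r@v
                print(n,"tray x",np.percentile(x,[1,99]).round(4),"y",np.percentile(y,[1,99]).round(4),rect(q))
E
python3 - <<'E'
from y import *
s=status.state(); print(s["time"],s["tool_pos"],s["contact_force"]); yk("3")
E
```

```text
5.425 [0.52938504 0.22471263 0.04803065] [ 0.90609344 -0.47717795  7.50289335]
scene tray x [-0.0317  0.0295] y [-0.0697 -0.0287] (array([0.54325507, 0.16908141]), array([42.69929886, 64.26028442]), np.float32(-0.26359642))
scene tray x [-0.0496  0.0087] y [-0.0192  0.0215] (array([0.53579547, 0.22247942]), array([43.14524841, 63.39021683]), np.float32(-0.2802959))
scene tray x [-0.0387  0.0498] y [0.03   0.0697] (array([0.57564313, 0.26285876]), array([41.12666702, 91.59038544]), np.float32(-0.27036917))
top tray x [0.0043 0.0499] y [0.0307 0.0688] (array([0.59552679, 0.25811081]), array([41.47064209, 48.88383865]), np.float32(-0.2592982))
top tray x [-0.0304  0.0289] y [-0.0694 -0.0298] (array([0.54364709, 0.16870657]), array([41.6709137 , 61.48626709]), np.float32(-0.26493737))
top tray x [-0.0186  0.0076] y [-0.0177  0.0194] (array([0.55197504, 0.21835204]), array([39.06007004, 27.62229156]), np.float32(1.3165789))
top tray x [-0.111  -0.0517] y [-0.0188  0.0067] (array([0.47676004, 0.23123773]), array([27.70825386, 62.19685364]), np.float32(-0.19477151))
```

Request:
{"fn": "play_rows", "kwargs": {
  "deltas": [
    [[-0.0043, 0.0012, 0], 0],
    [[-0.0043, 0.0012, 0], 0],
    [[-0.0043, 0.0012, 0.012], 0],
    [[-0.0043, 0.0012, 0.06], 0],
    [[-0.025, 0.008, 0.09], 0]
  ]
}}

```text
time: 6.15
tool_pos: [0.5031, 0.2321, 0.138]
tool_rot: [-0.001, 0.991, -0.131, 0.001]
contact_force: [-0.4, -0.4, 0.8]
gripper_width: -0.001
```

Request:
{"fn": "play_rows", "kwargs": {
  "deltas": [
    [[-0.06, 0.016, 0.01], 0],
    [[-0.12, 0.03, 0.01], 0],
    [[-0.12, 0.03, 0.01], 0],
    [[-0.12, 0.03, 0.01], 0]
  ],
  "grip": 1
}}

```text
time: 6.65
tool_pos: [0.3821, 0.2623, 0.1457]
tool_rot: [-0.0, 0.991, -0.131, 0.001]
contact_force: [1.1, 0.7, -0.8]
gripper_width: 0.847
```

```bash
python3 - <<'E'
from y import *
s=status.state(); print(s["time"],s["tool_pos"],s["contact_force"],s["gripper_width"]); yk("4")
E
```

```text
6.65 [0.38214726 0.26225451 0.14569756] [ 1.07588338  0.68615706 -0.81984747] 0.846948739514884
scene tray x [-0.1147  0.0037] y [-0.019   0.0215] (array([0.50362097, 0.2320083 ]), array([ 42.55561447, 122.13427734]), np.float32(-0.26622462))
scene tray x [-0.0313  0.0293] y [-0.0691 -0.029 ] (array([0.5430675 , 0.16934328]), array([42.93667984, 63.84669113]), np.float32(-0.24827176))
scene tray x [-0.0396  0.0497] y [0.03  0.071] (array([0.57439117, 0.26374765]), array([42.07437897, 93.65905762]), np.float32(-0.2768542))
top tray x [-0.0298  0.0286] y [-0.0697 -0.0301] (array([0.54370386, 0.16873395]), array([42.02197647, 60.60422134]), np.float32(-0.23478825))
top tray x [-0.047  -0.0163] y [-0.0114  0.0137] (array([0.52817383, 0.22854079]), array([29.32774734, 23.96980667]), np.float32(0.49746472))
```

View pics/scene_4.png

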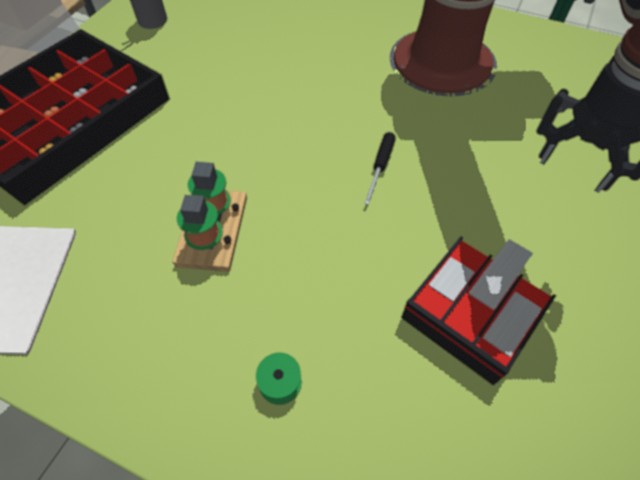

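The plate overhangs about 44 mm, flat, in the middle lane (scene ~ (500,272)). Its centre is about (0.5036,0.232). Moving the open gripper over the overhang.

Request:
{"fn": "play_rows", "kwargs": {
  "deltas": [
    [[0.055, -0.013, 0], 0],
    [[0.092, -0.0223, 0], 0],
    [[0.092, -0.0223, -0.02], 0],
    [[0.092, -0.0223, -0.04], 0],
    [[0.092, -0.0223, -0.04], 0]
  ],
  "grip": 1
}}

```text
time: 7.38
tool_pos: [0.4711, 0.2392, 0.1015]
tool_rot: [0.001, 0.991, -0.131, -0.003]
contact_force: [0.1, 0.1, 0.0]
gripper_width: 1.001
```

Request:
{"fn": "play_rows", "kwargs": {
  "deltas": [
    [[0.003, 0.001, -0.03], 0],
    [[0.003, 0.001, -0.06], 0],
    [[0.003, 0.001, -0.078], 0],
    [[0.003, 0.001, -0.078], 0],
    [[0.003, 0.001, -0.078], 0]
  ]
}}

```text
time: 8.0
tool_pos: [0.4777, 0.2413, 0.0284]
tool_rot: [-0.0, 0.991, -0.131, 0.001]
contact_force: [-0.3, 0.4, 0.7]
gripper_width: 1.003
```

```bash
python3 - <<'E'
from y import *
s=status.state(); print(s["time"],s["tool_pos"],s["contact_force"],s["gripper_width"]); 
p,d=grab_frame("scene"); cv2.imwrite("pics/s5.png",cv2.resize(p[130:360,400:640],None,fx=3,fy=2.6))
E
```

```text
8.0 [0.4777202  0.24130396 0.02841676] [-0.33648108  0.42742301  0.68394184] 1.0026974897640135
```

View pics/s5.png

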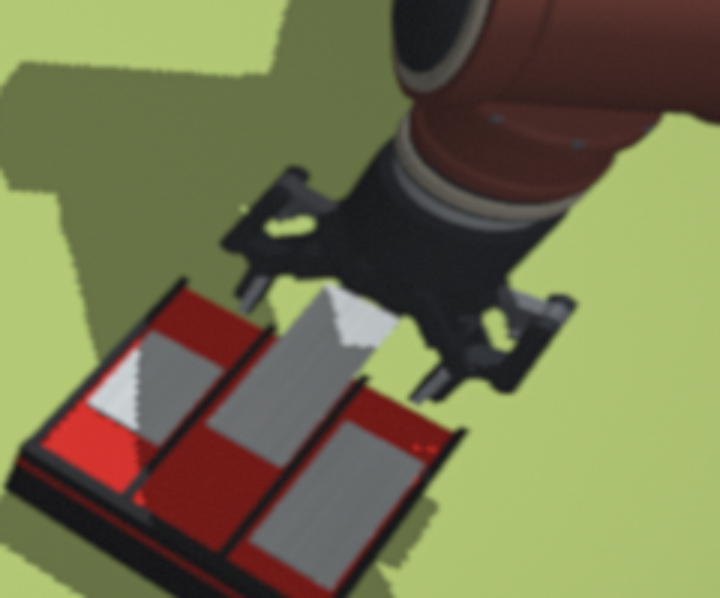

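The fingers straddle the overhang just in front of the edge. Backing off 3 mm, lowering a little, then closing.

Request:
{"fn": "play_rows", "kwargs": {
  "deltas": [
    [[-0.003, 0, -0.006], 0],
    [[-0.003, 0, -0.006], 0]
  ]
}}

```text
time: 8.3
tool_pos: [0.4735, 0.2408, 0.021]
tool_rot: [0.0, 0.991, -0.131, -0.0]
contact_force: [-0.3, 0.2, -0.5]
gripper_width: 1.004
```

Request:
{"fn": "play_rows", "kwargs": {
  "deltas": [
    [[0, 0, 0], 0],
    [[0, 0, 0], 0],
    [[0, 0, 0], 0],
    [[0, 0, 0], 0],
    [[0, 0, 0], 0]
  ],
  "grip": -1
}}

```text
time: 8.93
tool_pos: [0.4741, 0.2409, 0.0215]
tool_rot: [-0.0, 0.991, -0.131, 0.0]
contact_force: [0.1, -0.0, 2.5]
gripper_width: 0.444
```

```bash
python3 - <<'E'
from y import *
s=status.state(); print(s["time"],s["tool_pos"],s["contact_force"],s["ft_torque"],s["gripper_width"]); 
p,d=grab_frame("scene"); cv2.imwrite("pics/s6.png",cv2.resize(p[130:360,400:640],None,fx=3,fy=2.6))
E
```

```text
8.925 [0.47412929 0.24088303 0.0214804 ] [ 0.13898093 -0.04885562  2.5128962 ] [-0.1239971   0.11404652 -0.04002523] 0.4439030196805498
```

View pics/s6.png

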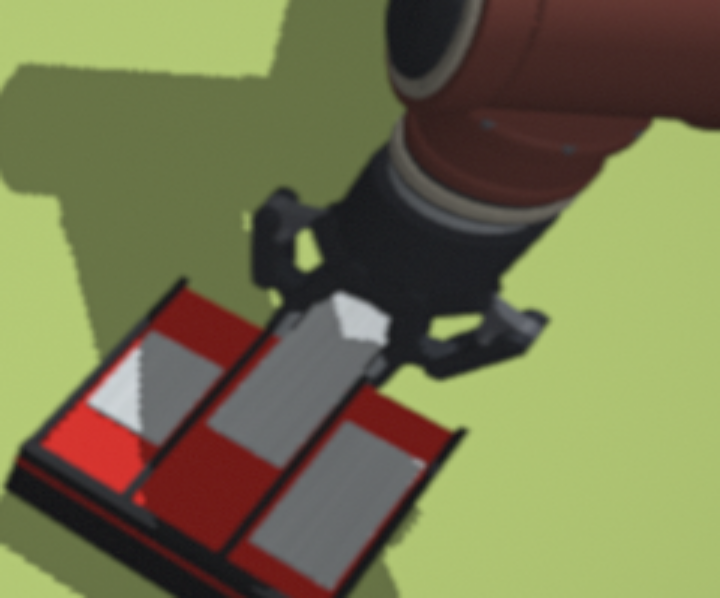

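The grip holds (0.44 open ≈ 38 mm). Lifting slowly.

Request:
{"fn": "play_rows", "kwargs": {
  "deltas": [
    [[0, 0, 0.003], 0],
    [[0, 0, 0.008], 0],
    [[0, 0, 0.015], 0],
    [[0, 0, 0.022], 0],
    [[0, 0, 0.03], 0]
  ]
}}

```text
time: 9.6
tool_pos: [0.474, 0.2409, 0.0517]
tool_rot: [-0.0, 0.991, -0.131, 0.0]
contact_force: [0.9, 0.2, -0.7]
gripper_width: 0.445
```

```bash
python3 - <<'E'
from y import *
s=status.state(); print(s["time"],s["tool_pos"],s["contact_force"],s["ft_torque"],s["gripper_width"]); 
p,d=grab_frame("scene"); cv2.imwrite("pics/s7.png",cv2.resize(p[130:360,400:640],None,fx=3,fy=2.6)); W=cloud("scene",d); np.savez("s7.npz",p=p,d=d)
f=p.astype(int); sat=f.max(2)-f.min(2)
m=(sat<25)&(f.max(2)>60)&(W[...,2]>.057)&(W[...,2]<.11)&(np.hypot(W[...,0]-.51,W[...,1]-.23)<.08)
L,k=label(m)
for i in range(1,k+1):
    q=W[L==i]
    if len(q)>150:
        A=np.c_[q[:,:2],np.ones(len(q))]; c=np.linalg.lstsq(A,q[:,2],rcond=None)[0]; print(len(q),q.mean(0),c, rect(q[:,:2]))
E
```

```text
9.6 [0.47395877 0.24087466 0.05174317] [ 0.91136229  0.15045207 -0.70385987] [0.01815433 0.04910843 0.00397696] 0.4454815820963482
2223 [0.50671301 0.23203987 0.07817788] [-6.24466306e-03 -6.38404570e-05  8.13569478e-02] (array([0.50323877, 0.23046069]), array([ 53.20972443, 122.94432068]), np.float32(-0.3706861))
```

View pics/s7.png

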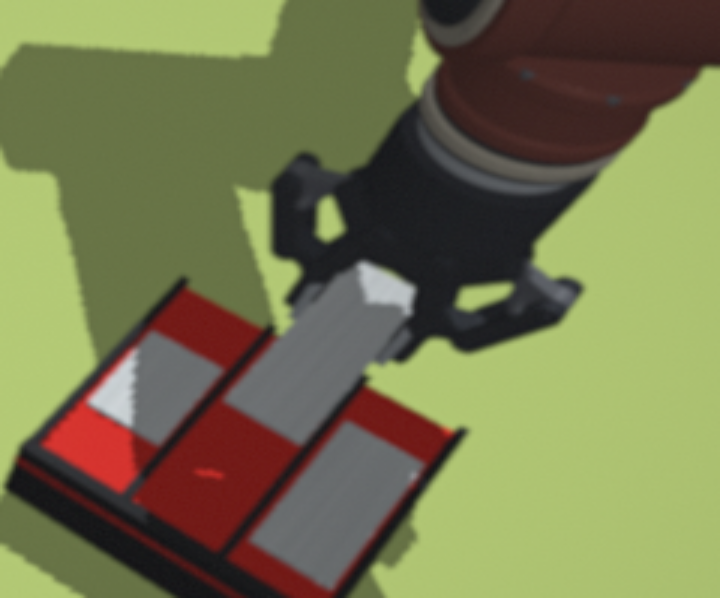

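The plate is held level, with its top at 0.078. Raising it and carrying it to the core.

Request:
{"fn": "play_rows", "kwargs": {
  "deltas": [
    [[0, 0, 0.03], 0],
    [[0, 0, 0.07], 0],
    [[0.006, -0.02, 0.1], 0.03],
    [[0.015, -0.06, 0.12], 0.09],
    [[0.025, -0.1, 0.12], 0.15]
  ]
}}

```text
time: 10.28
tool_pos: [0.5005, 0.1402, 0.1742]
tool_rot: [-0.0, 0.999, -0.055, 0.003]
contact_force: [0.1, 0.6, -1.4]
gripper_width: 0.445
```

Request:
{"fn": "play_rows", "kwargs": {
  "deltas": [
    [[0.01, -0.04, 0], 0.06],
    [[0.02, -0.085, 0], 0.12],
    [[0.032, -0.13, 0], 0.18],
    [[0.042, -0.17, 0], 0.24],
    [[0.05, -0.2, 0], 0.3]
  ]
}}

```text
time: 10.9
tool_pos: [0.5491, -0.0609, 0.1714]
tool_rot: [0.0, 0.996, 0.094, 0.0]
contact_force: [0.8, -0.2, -0.8]
gripper_width: 0.45
```

Request:
{"fn": "play_rows", "kwargs": {
  "deltas": [
    [[0.005, -0.04, 0], 0.04],
    [[0.011, -0.09, -0.01], 0.09],
    [[0.016, -0.135, -0.03], 0.142],
    [[0.0195, -0.165, -0.04], 0.142],
    [[0.0195, -0.165, -0.04], 0.142]
  ]
}}

```text
time: 11.52
tool_pos: [0.5677, -0.2257, 0.13]
tool_rot: [-0.001, 0.987, 0.163, -0.001]
contact_force: [-0.4, 0.6, -0.3]
gripper_width: 0.444
```

```bash
cat > z.py <<'E'
from h import *
from scipy.ndimage import label
C=np.array([.5978,-.2162])
def look(tag,zl,zh):
    s=status.state(); print(s["time"],s["tool_pos"],s["tool_rot"].round(4),s["contact_force"].round(2),s["gripper_width"])
    for n in("scene","top"):
        p,d=grab_frame(n); W=cloud(n,d); np.savez(f"{n}_{tag}.npz",p=p,d=d)
        r=p[120:300,130:330] if n=="scene" else p[150:320,350:540]
        cv2.imwrite(f"pics/{n}_{tag}.png",cv2.resize(r,None,fx=3.2,fy=3.2))
        f=p.astype(int); sat=f.max(2)-f.min(2)
        m=(d>0)&(sat<25)&(f.max(2)>70)&(W[...,2]>zl)&(W[...,2]<zh)&(np.hypot(W[...,0]-.6,W[...,1]+.216)<.1)
        L,k=label(m)
        for i in range(1,k+1):
            q=W[L==i]
            if len(q)<150: continue
            A=np.c_[q[:,:2]-C,np.ones(len(q))]; c=np.linalg.lstsq(A,q[:,2],rcond=None)[0]
            a=.33; u=np.array([np.cos(a),np.sin(a)]); v=np.array([-u[1],u[0]]); r=q[:,:2]-C
            x=r@u; y=r@v
            print(n,len(q),"x",np.percentile(x,[.5,99.5]).round(4),"y",np.percentile(y,[1,99]).round(4),"z",c.round(4),rect(q[:,:2]))
            for lo,hi in((-.07,-.02),(-.02,.02),(.02,.07)):
                k2=(x>lo)&(x<hi)
                if k2.sum()>40: print("   ",lo,np.percentile(y[k2],[2,98]).round(4))
E
python3 - <<'E'
from z import *
look("8",.14,.17)
E
```

```text
11.525 [ 0.56767063 -0.22574995  0.12995009] [-6.000e-04  9.867e-01  1.627e-01 -9.000e-04] [-0.39  0.59 -0.27] 0.4442595245178721
scene 1891 x [-0.0584  0.0597] y [-0.0229  0.026 ] z [-0.0067 -0.0289  0.1567] (array([ 0.59967169, -0.21941791]), array([121.14476776,  55.95996094]), np.float32(0.2248334))
    -0.07 [-0.0242  0.0264]
    -0.02 [-0.018   0.0202]
    0.02 [-0.019   0.0188]
top 1291 x [-0.0133  0.0593] y [-0.0185  0.0204] z [-0.0114  0.0088  0.1567] (array([ 0.61811493, -0.20865689]), array([76.71720123, 40.79840851]), np.float32(0.33576852))
    -0.02 [-0.0171  0.0202]
    0.02 [-0.0182  0.0196]
```

View pics/scene_8.png

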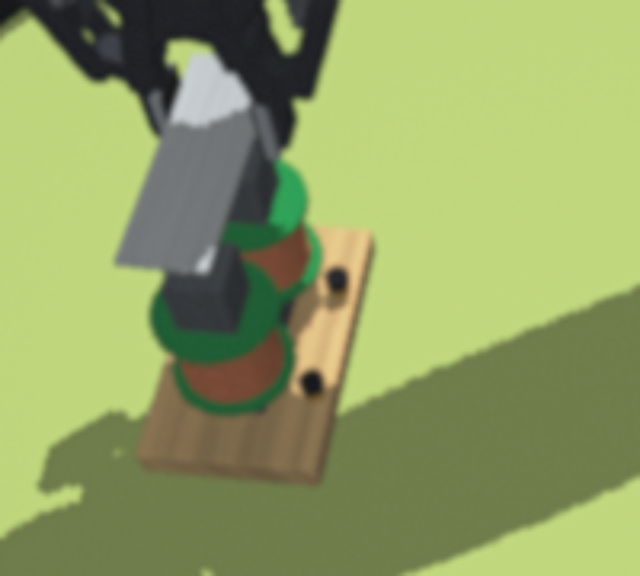

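View pics/top_8.png

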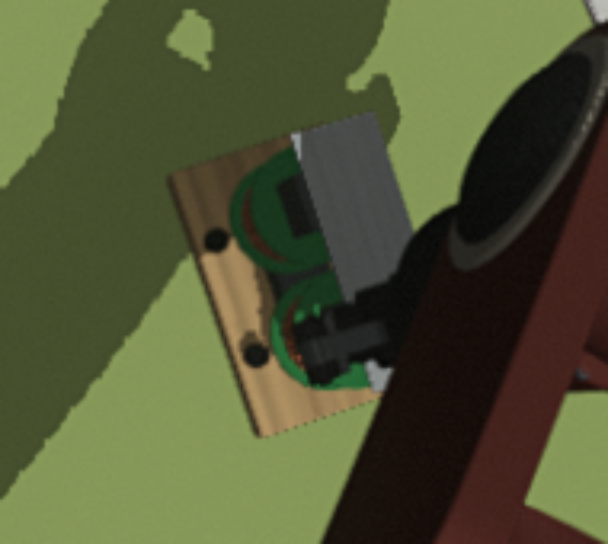

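The plate is level, centred (x ≈ 0.5 mm, y ≈ 1 mm) and aligned over the poles, with its underside at about 0.1537. Lowering slowly.

Request:
{"fn": "play_rows", "kwargs": {
  "deltas": [
    [[0, -0.001, -0.01], 0],
    [[0, -0.001, -0.02], 0],
    [[0, -0.001, -0.026], 0],
    [[0, -0.001, -0.03], 0],
    [[0, -0.001, -0.031], 0]
  ]
}}

```text
time: 12.25
tool_pos: [0.5683, -0.225, 0.0998]
tool_rot: [-0.0, 0.986, 0.164, -0.0]
contact_force: [-0.9, 0.3, -0.7]
gripper_width: 0.446
```

Request:
{"fn": "play_rows", "kwargs": {
  "deltas": [
    [[0, 0, -0.001], 0],
    [[0, 0, -0.0015], 0],
    [[0, 0, -0.0015], 0]
  ]
}}

```text
time: 12.62
tool_pos: [0.5685, -0.2252, 0.0988]
tool_rot: [0.0, 0.986, 0.164, 0.0]
contact_force: [0.3, 0.2, -1.7]
gripper_width: 0.442
```

Request:
{"fn": "play_rows", "kwargs": {
  "deltas": [
    [[0, 0, -0.0006], 0],
    [[0, 0, -0.0012], 0],
    [[0, 0, -0.0012], 0]
  ]
}}

```text
time: 13.0
tool_pos: [0.5684, -0.2251, 0.0974]
tool_rot: [-0.0, 0.986, 0.164, -0.0]
contact_force: [0.7, -0.1, -1.8]
gripper_width: 0.446
```

Request:
{"fn": "play_rows", "kwargs": {
  "deltas": [
    [[0, 0, -0.0006], 0],
    [[0, 0, -0.0012], 0],
    [[0, 0, -0.0012], 0]
  ]
}}

```text
time: 13.38
tool_pos: [0.5686, -0.2252, 0.0967]
tool_rot: [0.0, 0.986, 0.164, 0.0]
contact_force: [-1.7, 0.7, 1.3]
gripper_width: 0.449
```

Request:
{"fn": "play_rows", "kwargs": {
  "deltas": [
    [[0, 0, -0.0004], 0],
    [[0, 0, -0.0004], 0],
    [[0, 0, -0.0004], 0]
  ]
}}

```text
time: 13.75
tool_pos: [0.5687, -0.2253, 0.0966]
tool_rot: [0.0, 0.986, 0.164, 0.0]
contact_force: [-3.2, 1.6, 5.0]
gripper_width: 0.444
```

```bash
python3 - <<'E'
from z import *
look("9",.112,.135)
E
```

```text
13.75 [ 0.56867974 -0.22528329  0.0966419 ] [2.000e-04 9.864e-01 1.642e-01 2.000e-04] [-3.22  1.56  4.96] 0.44414122028797565
scene 1721 x [-0.0567  0.0606] y [-0.022   0.0258] z [-0.0022 -0.015   0.1236] (array([ 0.59940588, -0.21837856]), array([120.3344574 ,  54.51880264]), np.float32(0.22723214))
    -0.07 [-0.0237  0.0264]
    -0.02 [-0.0185  0.0242]
    0.02 [-0.0185  0.0193]
top 1165 x [-0.0133  0.0596] y [-0.0193  0.0199] z [-0.0014  0.004   0.123 ] (array([ 0.61838324, -0.20910463]), array([76.48155975, 41.19133759]), np.float32(0.31147727))
    -0.02 [-0.0169  0.0199]
    0.02 [-0.0193  0.019 ]
```

View pics/scene_9.png

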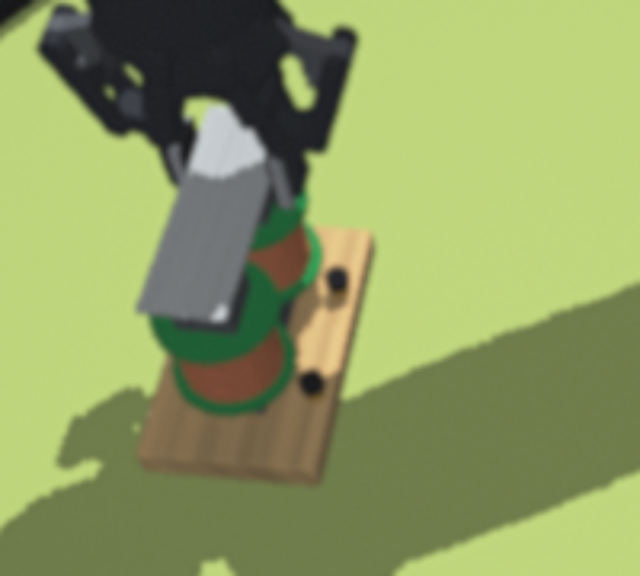

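It is seated (top at 0.123, contact force 5 N) and centred. Releasing.

Request:
{"fn": "play_rows", "kwargs": {
  "deltas": [
    [[0, 0, 0], 0],
    [[0, 0, 0], 0],
    [[0, 0, 0], 0],
    [[0, 0, 0], 0]
  ],
  "grip": 0.7
}}

```text
time: 14.35
tool_pos: [0.5684, -0.2251, 0.0956]
tool_rot: [-0.0, 0.986, 0.164, -0.0]
contact_force: [-0.5, -1.0, 0.6]
gripper_width: 0.851
```

Request:
{"fn": "play_rows", "kwargs": {
  "deltas": [
    [[0, 0, 0.02], 0],
    [[0, 0, 0.05], 0],
    [[0, 0, 0.1], 0],
    [[-0.03, -0.01, 0.14], 0],
    [[-0.07, -0.02, 0.16], 0]
  ]
}}

```text
time: 14.98
tool_pos: [0.4992, -0.246, 0.2612]
tool_rot: [0.002, 0.986, 0.165, 0.002]
contact_force: [-0.5, -1.0, -0.1]
gripper_width: 0.849
```

Request:
{"fn": "play_rows", "kwargs": {
  "deltas": [
    [[-0.03, -0.04, 0], 0],
    [[-0.07, -0.09, 0], 0],
    [[-0.1, -0.14, 0], 0],
    [[-0.12, -0.18, 0], 0],
    [[-0.12, -0.18, 0], 0]
  ]
}}

```text
time: 15.6
tool_pos: [0.3769, -0.4276, 0.2575]
tool_rot: [0.001, 0.987, 0.162, 0.0]
contact_force: [-0.8, 0.7, 0.1]
gripper_width: 0.848
```

```bash
python3 - <<'E'
from z import *
look("10",.112,.135)
p,d=grab_frame("scene"); cv2.imwrite("pics/full10.png",p)
E
```

```text
15.6 [ 0.37694764 -0.42756879  0.25748127] [1.000e-03 9.868e-01 1.620e-01 2.000e-04] [-0.84  0.71  0.13] 0.8480263096948566
scene 1832 x [-0.0582  0.0605] y [-0.0195  0.0206] z [-0.0028 -0.0089  0.1235] (array([ 0.59890649, -0.21535617]), array([121.36328125,  40.72294235]), np.float32(0.30888617))
    -0.07 [-0.0174  0.021 ]
    -0.02 [-0.0187  0.0199]
    0.02 [-0.0195  0.0191]
top 2069 x [-0.059   0.0594] y [-0.0186  0.0208] z [-0.0033  0.0069  0.1231] (array([ 0.5976748 , -0.21521954]), array([119.59693909,  40.93930817]), np.float32(0.30765304))
    -0.07 [-0.0174  0.021 ]
    -0.02 [-0.0176  0.0201]
    0.02 [-0.019   0.0193]
```

View pics/full10.png

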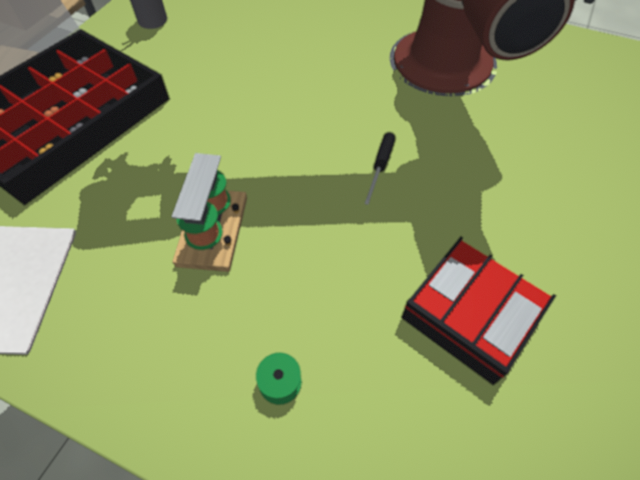

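View pics/top_10.png

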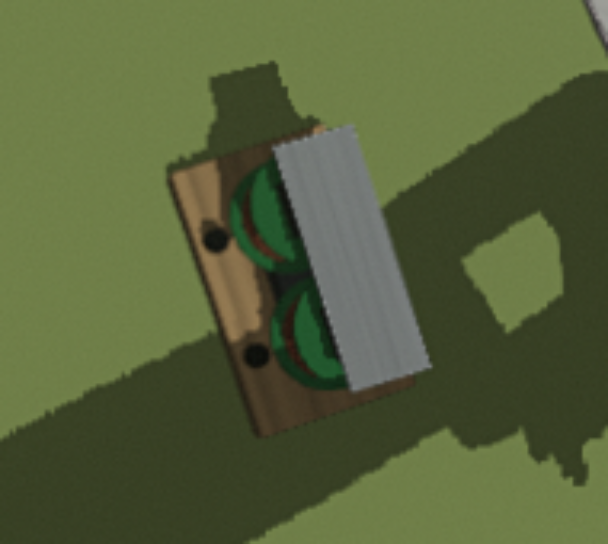

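The plate lies flat on both poles. Its centre is about 1 mm off, its yaw is 0.31 against 0.33, and its top is at 0.123. The other plates, the spool and the screwdriver look unmoved.

```bash
python3 -c "
from plant import *
print(status.state()['joint_vel'].round(3)); print(ticket.job_done())"
```

```text
[ 0.015 -0.002  0.008 -0.001 -0.005 -0.002]
the job is handed in; nothing more can be done
None
```

I handed the job in at about 15.7 s, with the long plate lying released across both pole tops. The hand-in reports no verdict.

I pressed on the plate in the middle lane and slid it out until it overhung about 44 mm. I then gripped the overhang by its side edges, lifted it level, and lowered it onto the poles until the wrist felt about 5 N. After opening the fingers I moved the arm well clear.

**Last checks, from both cameras:**
- **Centre:** the plate is about 1 mm from the midpoint between the poles (limit 10 mm).
- **Height:** its top is at 0.123 m, so its underside sits at pole height.
- **Tilt:** it is at most about 0.01 rad (limit 0.05).
- **Direction:** its length is about 0.02 to 0.03 rad off the line through the poles (limit 0.12). The two ways I measured that line differed by about 0.01 rad.
- **Bystanders:** by eye, the shorter plates, spool and screwdriver have not moved. I didn't re-measure them after the release; the shorter plates were last measured, unchanged, after the slide.

No check failed. The plate's edges were partly hidden by the fingers while I held it, so the figures above come from the pictures taken after release.

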